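# Lock the microscope's swing arm onto its post with the linchpin

### The arm

A 6-joint arm with a two-finger parallel gripper is mounted at the origin on the work surface. World frame = base frame: x ahead of the robot, y to its left, z up, the work surface at z = 0. Lengths are in mm, angles in rad, forces in N, time in s.
With the tool pointing down it reaches from about 275 to 1000 mm from the base axis. Payload 8.4 kg.
Tool frame: the origin (TCP) lies on the centre line of the jaws, within the pads' length; the fingertips stand 25 mm ahead of it and the grasp point (between the pads) lies 6 mm ahead of it; z points along the fingers, x is the direction in which the jaws open and shut, and the axes are right-handed (so a half turn about z gives the same grasp; the last joint's range is limited). The gripper opens to 85 mm and grips with 20 to 120 N. Pads are 22 mm wide; open, the fingers measure 114 mm over their backs; the gripper's body (76 mm by 85 mm) begins 54 mm behind the grasp point. The pads swing forward as they close: fully open they stand 13 mm farther back than shut.
Start: joints at [-1.333, 0.353, 1.633, -0, 1.155, -0.002], TCP at [148.441, -607.119, 256.281] pointing down, gripper open.
Joint ranges: [-2.63, 2.63], [-0.92, 2.1], [0.06, 2.66], [-1.3, 4.44], [0, 2.69], [-3.02, 3.02]. Speed limits (rad/s): [2.22, 2.22, 2.79, 3.14, 3.14, 3.14].

### API

Orientations are given as [roll, pitch, yaw] about the fixed x, y, z axes, in that order (R = Rz(yaw) Ry(pitch) Rx(roll)).
In Python, from rig import r gives the robot as it stands. The module is installed in compiled form; this text tells all that it offers.
- The arm moves only by the tool jog_arm, never from a script. Its argument "deltas" is a list of rows, each an object with "gripper": the gripper command: -1 is fully open, 1 is shut, values between are in proportion; "translation": the shift along the world's x, y, z in units of 10 cm (1.0 is 10 cm), a list of three; "dr": the turn, a rotation vector about the world's x, y, z in units of pi/2 rad (1.0 is pi/2 rad), a list of three. In form: [{"gripper": gripper, "translation": [x, y, z], "dr": [wx, wy, wz]}, ...]. A call has 1 to 12 rows; each row shifts and turns the commanded pose from where the row before left it; what a row does not reach is not made up. A row lasts 1/12 s, in which the tool goes at most 41.7 mm and 7.16 degrees, less where a joint would pass 70% of its speed; a pose out of reach is approached as far as the arm can. A call with a number of a shift or a turn outside -1 to 1 is refused whole. A call with a gripper value outside its range is refused whole. The fingers move at their own pace and stop on an object; "squeeze" is the grip in N (left out, the last holds). Time passes only in rows, so rows that do not move let the fingers close. It gives the time, the measured TCP pose, the force and the opening at its end, in the units of the state.
- r.sense(): the state, without advancing time (a new reading comes with each control period).
- r.grab_frame(name): name is "side" or "top"; returns the picture (400x640x3 uint8, blue, green, red); there is no depth.
- r.calibration(name): a dict with "mtx" (3x3 intrinsics, pixels), "world_from_camera" (4x4, takes a point from camera to world coordinates). Camera axes: x right, y down, z forward; pixel columns grow to the right and rows downward; lengths in mm; the calibration is good to about 2 mm. A picture is of the moment at which its call begins. calibration takes no time and is no camera call.
- r.sign_off(): hands the job in, once; it reports no verdict.
The state is a dict: "clock": time; "qpos": joint angles; "qvel": joint speeds; "joint_efforts": joint torques, N m; "eef_pos": TCP position; "tcp_rot": TCP orientation; "contact_force": force on the tool from outside, world axes, zero at the start; "wrist_torque": the same for the moment, N m; "opening": opening from 0.0 (shut) to 1.0 (fully open).
Only numpy, scipy, OpenCV 4.12 (cv2) and the standard library are available. Lean on these libraries where they do the work, as an engineer would, in place of code of your own. Each camera call takes 0.05 s, during which the arm holds its last target. There are 200 camera calls.

### The job

The microscope's swing arm is back on its post but not locked on. Take the linchpin from the blue mat and push it fully home through the hole across the top of the post, then swing its wire ring over the top of the post and right down beyond the pin's tip, so that the arm cannot lift off. Leave the pin in and the ring down, and do not swing the microscope round or disturb the other things on the bench.

Things in the scene. Friction and masses are not known exactly. Their poses are not given: they have to be found in the camera images.
- post_hole (a point): Centre of the hole through the post's steel top end (22 mm square). The round hole, 10.5 mm in diameter, mouths lightly chamfered, runs level right through along this frame's x axis: one mouth 11 mm to -x (the robot's side), the other 11 mm to +x; y is level across, z up. The post ends 15 mm above this point. Fixed, but placed and turned otherwise each time.
- scope_head (a point): Centre of the microscope's white stereo head on the swing arm, 240 mm from the post on its +y side; it stands up to about 170 mm higher than the hole, and nothing within 130 mm of the post stands higher than the post. The arm turns stiffly about the post (2 N m) and starts at another angle each time; it is to stay as it is.
- pin_head (a point): Centre of the linchpin's steel head block, 24 mm long (x), 22 mm wide (y), 10 mm high (z), gripped across its 22 mm width. Pin frame (same at every pin_ point): x along the pin to its tip, z up; the pin lies level, axis 5 mm above the mat (3 mm thick). The block's front face, the shoulder, is 12 mm to +x of this point. Behind it a lug 10 mm wide runs 15 mm to -x. About 85 g in all.
- pin_mid (a point): Point on the shank's axis 11 mm in front of the shoulder, 23 mm to +x of pin_head; it lies at the centre of the hole when the pin is home, the shoulder against the post's side. Let go, the pin tips head-down in the hole by some 7 degrees, within its play, and stays in.
- pin_tip (a point): End of the round shank, on its axis, 44 mm to +x of pin_head. The shank is 8 mm in diameter and 32 mm long from the shoulder, its last 8 mm tapered to 4 mm.
- pin_eye (a point): Where the wire ring is hinged in the lug, 18 mm to -x of pin_head, on the pin's axis. The ring turns about the pin's y axis through this point.
- pin_ring (a joint): Angle of the wire ring, rad. 3.14: folded straight back behind the head, nearly as at the start; 1.57: standing up, square to the pin; 0: closed, level along the pin, the post inside it and its red grip just beyond the pin's tip (stop at -0.03). It stays where left (friction 0.03 N m). A loop of 4 mm wire 42 mm wide; with the pin home it passes over the post's top.
- ring_grip (a point): Centre of the red plastic sleeve on the ring's far end, a bar 9 mm in diameter and 26 mm long, parallel to the pin's y axis, 69 mm from pin_eye.
- tweezers_mid (a point): Centre of steel tweezers, about 120 mm long, 6 mm high, lying on the mat. Leave alone.
- washer: Spare steel washer, 34 mm across, 4 mm thick, on the mat; origin at the centre of its underside. Leave alone.
- bottle: Amber glass bottle, 60 mm across, 125 mm high; origin at the centre of its underside. Leave alone.
- jar: Green jar with a white cap, 72 mm across, 85 mm high; origin at the centre of its underside. Leave alone.
- slide_box: Blue slide box with a white lid, 100 x 84 x 34 mm; origin at the centre of its underside. Leave alone.
- petri: Closed glass dish with dried herb, 92 mm across, 16 mm high; origin at the centre of its underside. Leave alone.
- marker: White marker pen with a black cap, 130 mm long, 13 mm thick, lying; origin under it, 12 mm from its middle. Leave alone.
- stand: The microscope's fixed white base, 170 (x) x 400 (y) x 50 mm high, reaching from y = -75 to +325 mm; origin on the table on the post's axis, 160 mm below post_hole, same axes. Around the post lie a black bush 34 mm in diameter, its top 10 mm below post_hole, and the arm's white hub, 60 mm in diameter, its top 22 mm below.
- mat: Blue work mat, 250 (x) x 210 (y) x 3 mm, fixed on the table; origin at the centre of its underside.
Not all that is in view belongs to the job. Leave any orange look-alike of the part that bears pin_head alone.

How it is judged:
By the outcome, as a careful person would: the job done as asked, in the order asked, and still so for the second after the job is handed in, with the robot touching nothing.
It also fails if it takes over 69 s, if anything falls off the work surface, if the arm or the gripper's body presses on something with over 40 N, if the wrist force passes 120 N, or if a joint passes its speed limit or range.

## Working session

There is one attempt and no reset: what is moved stays moved. The work goes in short steps, Python scripts to look and compute and a tool call to move; the robot and the scene stay as the last step left them, time stands still between calls to the robot, and variables do not carry over. Pictures are saved under pics/ and viewed, about 8 in all and at most 12, crops included, and the job is handed in when it is done.

Besides the shell and the picture viewer there is one more tool, called by a JSON object that holds its "method" and its "body". jog_arm: Moves the arm, as the interface text tells. Shifts and turns lie within -1 to 1; 1 stands for 10 cm of shift or pi/2 rad of turn. Its arguments: {"type":"object","properties":{"deltas":{"type":"array"},"squeeze":{"type":"number"}},"required":["deltas"]}

```bash
mkdir -p pics
python3 - <<'E'
from rig import r
import cv2,numpy as np
np.set_printoptions(precision=4,suppress=True)
for n in("side","top"):
    im=r.grab_frame(n);cv2.imwrite(f"pics/{n}0.png",im);c=r.calibration(n);print(n,c["mtx"],c["world_from_camera"])
print(r.sense())
E
```

```text
side [[490.9703   0.     315.7388]
 [  0.     490.9703 201.3336]
 [  0.       0.       1.    ]] [[  -0.891    -0.289     0.35     31.7842]
 [  -0.4535    0.5343   -0.7134  941.3418]
 [   0.0192   -0.7944   -0.6071 1001.1667]
 [   0.        0.        0.        1.    ]]
top [[372.7031   0.     319.999 ]
 [  0.     372.7031 198.1771]
 [  0.       0.       1.    ]] [[  -0.0151   -0.987     0.1602  389.8905]
 [  -0.9991    0.0086   -0.0411  -58.6653]
 [   0.0392   -0.1606   -0.9862 1046.9599]
 [   0.        0.        0.        1.    ]]
{'clock': 0.1, 'qpos': array([-1.3334,  0.3536,  1.6341, -0.    ,  1.1552, -0.0024]), 'qvel': array([ 0.0011, -0.0018, -0.0018,  0.001 , -0.0004,  0.0008]), 'joint_efforts': array([ -0.0003, -60.6358, -34.2821,  -0.0001,   0.004 ,  -0.    ]), 'eef_pos': array([ 148.3429, -606.7338,  255.6229]), 'tcp_rot': array([ 3.1416,  0.0012, -1.331 ]), 'contact_force': array([-0.1732, -0.2611,  0.1853]), 'wrist_torque': array([ 0.0226, -0.0149, -0.0114]), 'opening': 1.0033868265159442}
```

View pics/top0.png

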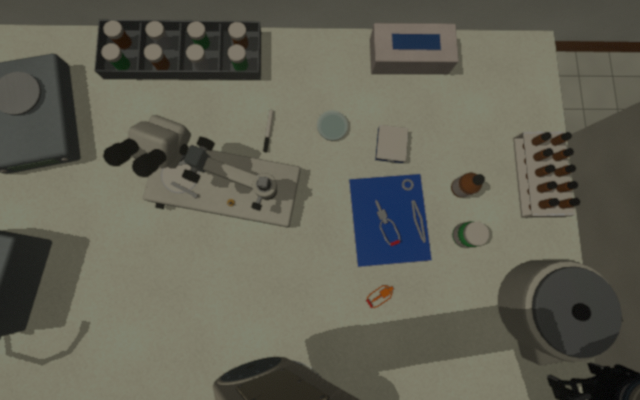

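View pics/side0.png

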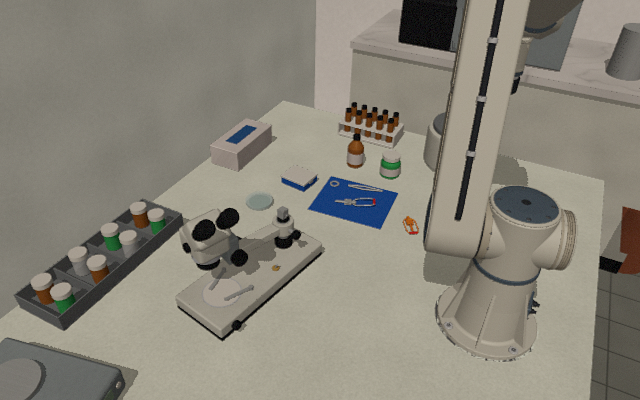

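Top view: the post is at about (264,186) and the microscope head at (160,140). Possible pins are the steel linchpin with a red grip on the mat (385,222), the orange look-alike off the mat (380,296), and the tweezers (418,222). By the description it is the steel one. I'll check that in a close crop.

Run:
```python
import cv2,numpy as np
t=cv2.imread("pics/top0.png");s=cv2.imread("pics/side0.png")
f=lambda im,x,y,w,h,k:cv2.resize(im[y:y+h,x:x+w],None,fx=k,fy=k,interpolation=cv2.INTER_CUBIC)
a=f(t,365,190,50,60,8); b=f(s,325,185,62,30,6); c=f(t,240,165,50,50,6);d=f(s,260,195,50,50,6)
o=np.zeros((600,800,3),np.uint8)
o[:480,:400]=a; o[:180,400:772]=b; o[180:480,400:700]=c[:300,:300]
cv2.imwrite("pics/c1.png",np.clip(o*1.5,0,255).astype(np.uint8))
cv2.imwrite("pics/c2.png",f(s,260,195,60,60,9))
```

```text
(no output)
```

View pics/c1.png

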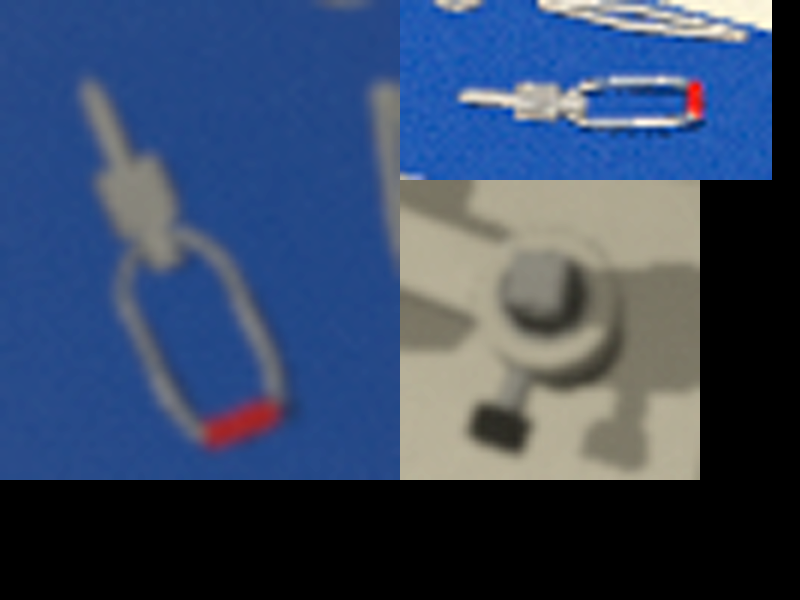

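View pics/c2.png

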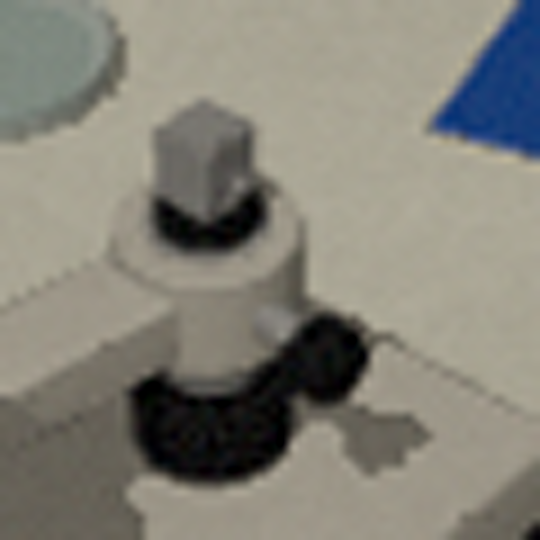

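The crop confirms the steel linchpin with a red grip, lying on the mat. Its tip is at top pixel (376,200), head (382,215) and grip (395,243). The post top is at top (262.5,182) and side (282,209). The hole mouth shows on the robot-side face at side (286.5,215.5).

```bash
cat > h.py <<'E'
import cv2,numpy as np
from rig import r
from scipy.optimize import least_squares,minimize
np.set_printoptions(precision=3,suppress=True)
C={n:r.calibration(n) for n in("side","top")}
def proj(n,P):
    M=np.linalg.inv(C[n]["world_from_camera"]);P=np.atleast_2d(P)
    q=(P@M[:3,:3].T+M[:3,3])@C[n]["mtx"].T
    return q[:,:2]/q[:,2:]
def ray(n,uv,z):
    T=C[n]["world_from_camera"];d=T[:3,:3]@np.linalg.inv(C[n]["mtx"])@[*uv,1]
    return T[:3,3]+d*(z-T[2,3])/d[2]
def tri(a,b):
    f=lambda p:np.r_[proj("side",p)[0]-a,proj("top",p)[0]-b]
    s=least_squares(f,[500,0,100]);return s.x,s.fun
E
python3 - <<'E'
from h import *
o=lambda x,y,k,x0,y0:np.array([x0+(x+.5)/k-.5,y0+(y+.5)/k-.5])
for nm,a,b in (("tip",o(61,97,6,325,185),o(89,82,8,365,190)),("head",o(138,102,6,325,185),o(138,198,8,365,190)),("grip",o(295,100,6,325,185),o(243,425,8,365,190)),("posttop",o(204,132,9,260,195),o(137,103,6,240,165))):
    print(nm,a,b,tri(a,b), *(ray(n,p,8 if nm!="posttop" else 175)for n,p in(("side",a),("top",b))))
# stand edge fit
G={}
for n in C:
    g=cv2.GaussianBlur(cv2.cvtColor(cv2.imread(f"pics/{n}0.png"),cv2.COLOR_BGR2GRAY).astype(np.float32),(0,0),1.0)
    G[n]=np.log(1+np.hypot(cv2.Sobel(g,5,1,0),cv2.Sobel(g,5,0,1)))
def pts(p,z):
    x,y,w=p;R=np.array([[np.cos(w),-np.sin(w)],[np.sin(w),np.cos(w)]])
    e=np.linspace(0,1,200)[:,None];L=[]
    cs=[(-85,325),(-85,-75),(85,-75)]
    for a,b in zip(cs,cs[1:]):L.append(np.array(a)*(1-e)+np.array(b)*e)
    q=np.vstack(L)@R.T+[x,y];return np.c_[q,np.full(len(q),z)]
def cost(p):
    s=0
    for n in C:
        for z in(50,):
            u=proj(n,pts(p,z)).astype(np.float32)
            s-=cv2.remap(G[n],u[:,0].copy(),u[:,1].copy(),1).mean()
    return s
t,_=tri(o(204,132,9,260,195),o(137,103,6,240,165))
best=min((minimize(cost,[t[0]+dx,t[1]+dy,w],method="Nelder-Mead",options=dict(initial_simplex=[[t[0]+dx,t[1]+dy,w],[t[0]+dx+6,t[1]+dy,w],[t[0]+dx,t[1]+dy+6,w],[t[0]+dx,t[1]+dy,w+.06]])) for w in np.arange(-.35,.36,.07) for dx in(-6,0,6) for dy in(-6,0,6)),key=lambda m:m.fun)
print(best.x,best.fun)
for n in C:print(n,proj(n,pts(best.x,50))[[0,199,399]])
E
```

```text
tip [334.75 200.75] [375.688 199.812] (array([ 552.083, -260.913,    5.91 ]), array([-0.334, -0.052,  0.101,  0.269])) [ 549.886 -258.661    8.   ] [ 552.533 -260.25     8.   ]
head [347.583 201.583] [381.812 214.312] (array([ 510.942, -276.33 ,    6.807]), array([-0.05 , -0.006,  0.015,  0.04 ])) [ 510.207 -274.917    8.   ] [ 510.916 -276.042    8.   ]
grip [373.75 201.25] [394.938 242.688] (array([ 430.414, -307.619,   16.44 ]), array([-0.018, -0.001,  0.005,  0.014])) [ 433.774 -318.347    8.   ] [ 430.785 -309.644    8.   ]
posttop [282.222 209.222] [262.417 181.75 ] (array([573.34 ,  41.773, 171.864]), array([ 0.232,  0.064, -0.072, -0.198])) [571.984  45.23  175.   ] [572.203  41.238 175.   ]
[571.381  46.693  -0.193] -8.54600715637207
side [[219.619 331.404]
 [322.638 242.842]
 [278.248 218.969]]
top [[138.791 200.229]
 [286.876 227.404]
 [298.771 166.495]]
```

Run:
```python
import cv2,numpy as np
t=cv2.imread("pics/top0.png");s=cv2.imread("pics/side0.png")
f=lambda im,x,y,w,h,k:cv2.resize(im[y:y+h,x:x+w],None,fx=k,fy=k,interpolation=cv2.INTER_CUBIC)
o=np.zeros((600,800,3),np.uint8)
o[:220,:360]=f(t,130,150,90,55,4);o[:400,400:800]=f(t,235,145,80,80,5)[:400]
o[230:530,:400]=f(s,175,230,80,60,5)*0+f(s,170,275,80,60,5)
o[400:600,400:800]=f(s,255,215,80,40,5)
cv2.imwrite("pics/c3.png",np.clip(o*1.3,0,255).astype(np.uint8))
```

```text
(no output)
```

View pics/c3.png

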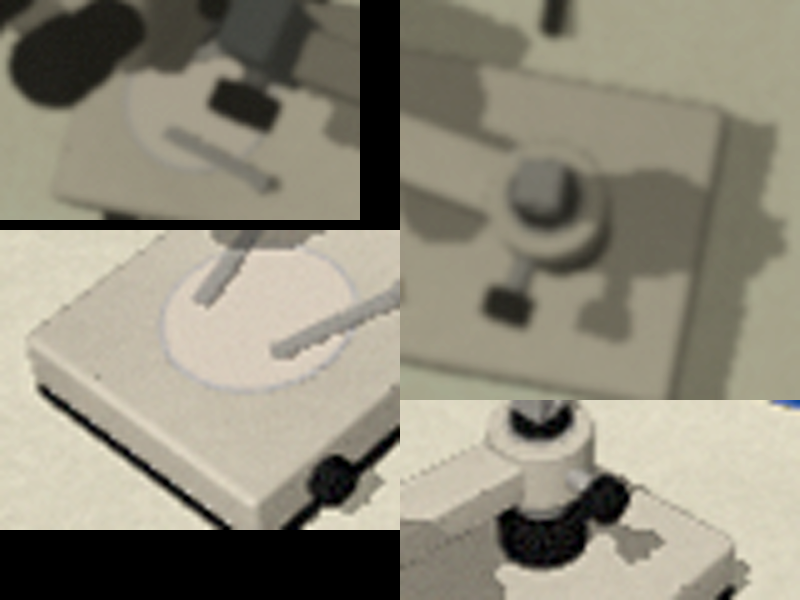

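Run:
```python
from h import *
cor=dict(nl=(-85,325),nr=(-85,-75),fl=(85,325),fr=(85,-75))
ob={"top":dict(nl=(143.2,199.5),fr=(299.3,166.8),nr=(289,224.7)),"side":dict(fl=(175.4,297.3),nl=(221.5,329.5),nr=(322.4,245.5))}
def W(p,a):
    c,s=np.cos(p[2]),np.sin(p[2]);return [p[0]+c*a[0]-s*a[1],p[1]+s*a[0]+c*a[1],a[2]]
def res(p,ns=("top","side")):
    return np.concatenate([proj(n,W(p,(*cor[k],50)))[0]-v for n in ns for k,v in ob[n].items()])
for ns in(("top","side"),("top",),("side",)):
    s=least_squares(res,[571,45,-.17],args=(ns,));print(ns,s.x,s.fun)
    if len(ns)==2:
        for n in C:print(n,"top",proj(n,W(s.x,(0,0,175))),"mouth",proj(n,W(s.x,(-11,0,160))))
```

```text
('top', 'side') [572.716  42.001  -0.187] [-2.575  1.083  1.003 -1.007 -0.107  2.03  -1.24  -1.35  -0.319  0.583
  0.525 -3.957]
side top [[282.586 208.493]] mouth [[285.775 214.399]]
top top [[262.096 181.54 ]] mouth [[261.91  187.215]]
('top',) [574.661  40.43   -0.189] [-1.93   0.058  1.632 -1.623  0.393  1.349]
('side',) [567.739  44.991  -0.195] [-0.971 -0.578 -0.423  1.878  1.642 -2.554]
```

{"method": "jog_arm", "body": {"deltas": [{"gripper": 0, "translation": [0.302, 0.275, 0], "dr": [0, 0, 0.0067]}, {"gripper": 0, "translation": [0.302, 0.275, 0], "dr": [0, 0, 0.0067]}, {"gripper": 0, "translation": [0.302, 0.275, 0], "dr": [0, 0, 0.0067]}, {"gripper": 0, "translation": [0.302, 0.275, 0], "dr": [0, 0, 0.0067]}, {"gripper": 0, "translation": [0.302, 0.275, 0], "dr": [0, 0, 0.0067]}, {"gripper": 0, "translation": [0.302, 0.275, 0], "dr": [0, 0, 0.0067]}, {"gripper": 0, "translation": [0.302, 0.275, 0], "dr": [0, 0, 0.0067]}, {"gripper": 0, "translation": [0.302, 0.275, 0], "dr": [0, 0, 0.0067]}, {"gripper": 0, "translation": [0.302, 0.275, 0], "dr": [0, 0, 0.0067]}, {"gripper": 0, "translation": [0.302, 0.275, 0], "dr": [0, 0, 0.0067]}, {"gripper": 0, "translation": [0.302, 0.275, 0], "dr": [0, 0, 0.0067]}, {"gripper": 0, "translation": [0.302, 0.275, 0], "dr": [0, 0, 0.0067]}], "squeeze": 40}}

```text
clock: 1.1
eef_pos: [511.9, -275.4, 256.1]
tcp_rot: [3.141, 0.0, -1.204]
contact_force: [1.0, -0.6, 0.2]
opening: 0.506
```

{"method": "jog_arm", "body": {"deltas": [{"gripper": 0, "translation": [0, -0.01, -0.24], "dr": [0, 0, 0]}, {"gripper": 0, "translation": [0, 0, -0.24], "dr": [0, 0, 0]}, {"gripper": 0, "translation": [0, 0, -0.24], "dr": [0, 0, 0]}, {"gripper": 0, "translation": [0, 0, -0.24], "dr": [0, 0, 0]}, {"gripper": 0, "translation": [0, 0, -0.24], "dr": [0, 0, 0]}, {"gripper": 0, "translation": [0, 0, -0.24], "dr": [0, 0, 0]}, {"gripper": 0, "translation": [0, 0, -0.24], "dr": [0, 0, 0]}, {"gripper": 0, "translation": [0, 0, -0.24], "dr": [0, 0, 0]}, {"gripper": 0, "translation": [0, 0, -0.1], "dr": [0, 0, 0]}, {"gripper": 0, "translation": [0, 0, -0.08], "dr": [0, 0, 0]}, {"gripper": 0, "translation": [0, 0, -0.04], "dr": [0, 0, 0]}, {"gripper": 0, "translation": [0, 0, 0], "dr": [0, 0, 0]}]}}

```text
clock: 2.1
eef_pos: [510.9, -278.1, 42.2]
tcp_rot: [3.141, 0.0, -1.205]
contact_force: [0.2, -0.4, -0.5]
opening: 0.499
```

Run:
```python
from h import *
print(r.sense()["eef_pos"])
f=lambda im,x,y,w,h,k:cv2.resize(im[y:y+h,x:x+w],None,fx=k,fy=k,interpolation=cv2.INTER_CUBIC)
a=r.grab_frame("side");b=r.grab_frame("top")
cv2.imwrite("pics/g1.png",np.vstack([f(a,315,140,100,80,4)*1.0,f(b,350,180,80,70,5)[:,:400]*1.4]).clip(0,255)[:670])
im=np.hstack([f(a,315,140,80,80,5),f(b,350,170,80,80,5)]);cv2.imwrite("pics/g1.png",im)
```

```text
[ 510.892 -278.128   42.174][ WARN:0@1.297] global loadsave.cpp:1063 imwrite_ Unsupported depth image for selected encoder is fallbacked to CV_8U.
```

View pics/g1.png

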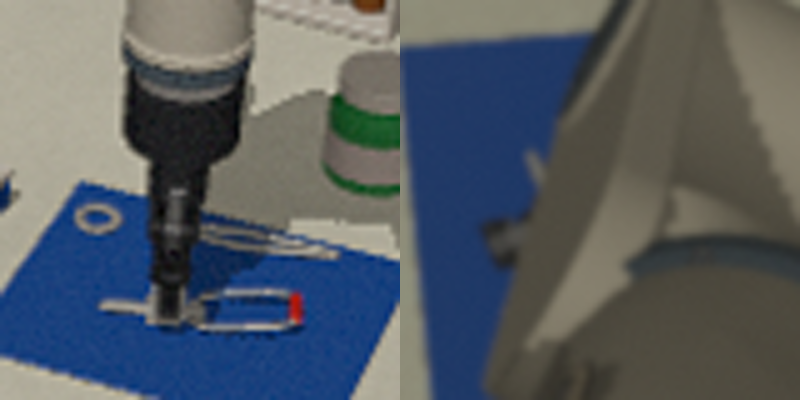

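The side view shows the jaws centred over the steel head block (170,300 in the crop), with shank and ring clear. I'll go down and close.

{"method": "jog_arm", "body": {"deltas": [{"gripper": 0, "translation": [0, 0.015, -0.05], "dr": [0, 0, 0]}, {"gripper": 0, "translation": [0, 0, -0.05], "dr": [0, 0, 0]}, {"gripper": 0, "translation": [0, 0, -0.03], "dr": [0, 0, 0]}, {"gripper": 0, "translation": [0, 0, 0], "dr": [0, 0, 0]}, {"gripper": 1, "translation": [0, 0, 0], "dr": [0, 0, 0]}, {"gripper": 1, "translation": [0, 0, 0], "dr": [0, 0, 0]}, {"gripper": 1, "translation": [0, 0, 0], "dr": [0, 0, 0]}, {"gripper": 1, "translation": [0, 0, 0], "dr": [0, 0, 0]}, {"gripper": 1, "translation": [0, 0, 0], "dr": [0, 0, 0]}, {"gripper": 1, "translation": [0, 0, 0], "dr": [0, 0, 0]}], "squeeze": 60}}

```text
clock: 3.03
eef_pos: [511.0, -276.7, 29.6]
tcp_rot: [-3.141, -0.0, -1.205]
contact_force: [-1.3, 0.4, 4.8]
opening: 0.239
```

{"method": "jog_arm", "body": {"deltas": [{"gripper": 1, "translation": [0, 0, 0.15], "dr": [0, 0, 0]}, {"gripper": 1, "translation": [0, 0, 0.3], "dr": [0, 0, 0]}, {"gripper": 1, "translation": [0, 0, 0.3], "dr": [0, 0, 0]}, {"gripper": 1, "translation": [0, 0, 0.3], "dr": [0, 0, 0]}, {"gripper": 1, "translation": [0, 0, 0.3], "dr": [0, 0, 0]}, {"gripper": 1, "translation": [-0.03, 0.2, 0.3], "dr": [0, 0, -0.05]}, {"gripper": 1, "translation": [-0.03, 0.35, 0.06], "dr": [0, 0, -0.05]}, {"gripper": 1, "translation": [-0.03, 0.35, 0], "dr": [0, 0, -0.05]}, {"gripper": 1, "translation": [-0.03, 0.35, 0], "dr": [0, 0, -0.05]}, {"gripper": 1, "translation": [-0.03, 0.35, 0], "dr": [0, 0, -0.05]}, {"gripper": 1, "translation": [-0.02, 0.35, 0], "dr": [0, 0, -0.05]}, {"gripper": 1, "translation": [-0.02, 0.35, 0], "dr": [0, 0, -0.053]}]}}

```text
clock: 4.03
eef_pos: [491.2, -45.1, 200.2]
tcp_rot: [-3.142, 0.0, -1.763]
contact_force: [-0.2, -0.3, -1.4]
opening: 0.235
```

{"method": "jog_arm", "body": {"deltas": [{"gripper": 1, "translation": [0, 0.35, 0], "dr": [0, 0, 0]}, {"gripper": 1, "translation": [0, 0.35, 0], "dr": [0, 0, 0]}, {"gripper": 1, "translation": [0, 0.3, 0], "dr": [0, 0, 0]}, {"gripper": 1, "translation": [0, 0.05, -0.1], "dr": [0, 0, 0]}, {"gripper": 1, "translation": [0, 0, -0.1], "dr": [0, 0, 0]}, {"gripper": 1, "translation": [0, 0, 0], "dr": [0, 0, 0]}, {"gripper": 1, "translation": [0, 0, 0], "dr": [0, 0, 0]}]}}

```text
clock: 4.62
eef_pos: [491.0, 57.4, 179.3]
tcp_rot: [3.139, -0.001, -1.76]
contact_force: [-0.3, 0.5, -1.1]
opening: 0.235
```

```bash
cat > snap.py <<'E'
from h import *
import sys
s=r.sense();print(s["clock"],s["eef_pos"],s["tcp_rot"],s["contact_force"],s["opening"])
f=lambda im,x,y,w,h,k:cv2.resize(im[y:y+h,x:x+w],None,fx=k,fy=k,interpolation=cv2.INTER_CUBIC)
a=r.grab_frame("side");b=r.grab_frame("top");n=sys.argv[1]
cv2.imwrite(f"pics/{n}.png",np.hstack([f(a,265,180,50,60,10)[:,:500],f(b,230,160,60,60,5).repeat(2,0)[:600] if 0 else cv2.copyMakeBorder(f(b,235,160,60,60,5),0,300,0,0,0)]))
E
python3 snap.py p1
```

```text
4.6167 [491.045  57.354 179.28 ] [ 3.139 -0.001 -1.76 ] [-0.321  0.484 -1.103] 0.23476684933504954
```

View pics/p1.png

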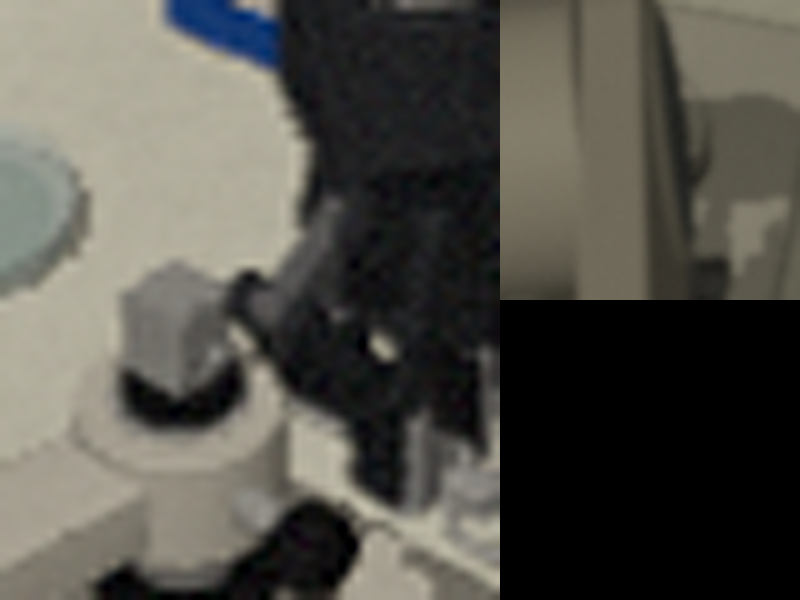

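{"method": "jog_arm", "body": {"deltas": [{"gripper": 1, "translation": [0.049, -0.0095, 0.023], "dr": [0, 0, 0]}, {"gripper": 1, "translation": [0.049, -0.0095, 0], "dr": [0, 0, 0]}, {"gripper": 1, "translation": [0.049, -0.0095, 0], "dr": [0, 0, 0]}, {"gripper": 1, "translation": [0.049, -0.0095, 0], "dr": [0, 0, 0]}, {"gripper": 1, "translation": [0.049, -0.0095, 0], "dr": [0, 0, 0]}, {"gripper": 1, "translation": [0, 0, 0], "dr": [0, 0, 0]}, {"gripper": 1, "translation": [0, 0, 0], "dr": [0, 0, 0]}]}}

```text
clock: 5.3
eef_pos: [516.5, 53.5, 182.5]
tcp_rot: [3.141, -0.0, -1.759]
contact_force: [-0.2, 0.1, -2.5]
opening: 0.237
```

Run:
```python
from h import *
s=r.sense();p=s["eef_pos"];print(s["clock"],p,s["tcp_rot"],s["contact_force"])
a=r.grab_frame("side")
w=s["tcp_rot"][2]+np.pi/2;u=np.array([np.cos(w),np.sin(w),0])
h=p+[0,0,-21.6]
k=12;x0,y0=262,190
for nm,P in(("head",h),("shoulder",h+12*u),("tip",h+44*u),("mouth",np.array([573.3,41.8,160])-11*u),("ptop",np.array([573.3,41.8,175]))):
    q=proj("side",P)[0];print(nm,q,(q-[x0,y0]+.5)*k)
cv2.imwrite("pics/p2.png",cv2.resize(a[y0:y0+40,x0:x0+60],None,fx=k,fy=k,interpolation=cv2.INTER_CUBIC))
```

```text
5.3 [516.55   53.538 182.467] [ 3.141 -0.    -1.759] [-0.184  0.129 -2.538]
head [298.753 221.17 ] [447.03  380.043]
shoulder [295.296 219.368] [405.556 358.421]
tip [286.225 214.639] [296.7  301.67]
mouth [285.62  214.298] [289.436 297.574]
ptop [282.437 208.39 ] [251.238 226.678]
```

View pics/p2.png

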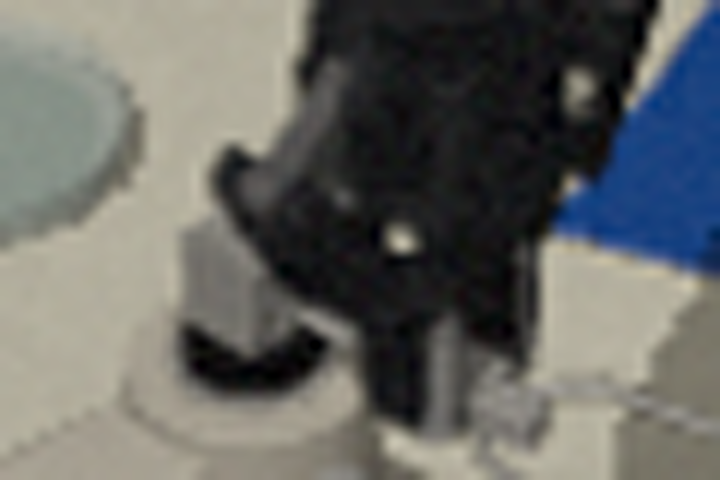

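{"method": "jog_arm", "body": {"deltas": [{"gripper": 1, "translation": [0, 0.012, -0.008], "dr": [0, 0, 0]}, {"gripper": 1, "translation": [0.02, -0.004, 0], "dr": [0, 0, 0]}, {"gripper": 1, "translation": [0.02, -0.004, 0], "dr": [0, 0, 0]}, {"gripper": 1, "translation": [0.02, -0.004, 0], "dr": [0, 0, 0]}, {"gripper": 1, "translation": [0.02, -0.004, 0], "dr": [0, 0, 0]}, {"gripper": 1, "translation": [0, 0, 0], "dr": [0, 0, 0]}, {"gripper": 1, "translation": [0, 0, 0], "dr": [0, 0, 0]}]}}

```text
clock: 5.93
eef_pos: [524.4, 53.2, 181.8]
tcp_rot: [-3.142, -0.0, -1.759]
contact_force: [0.6, -0.3, -0.7]
opening: 0.234
```

{"method": "jog_arm", "body": {"deltas": [{"gripper": 1, "translation": [0.02, -0.004, 0], "dr": [0, 0, 0]}, {"gripper": 1, "translation": [0.02, -0.004, 0], "dr": [0, 0, 0]}, {"gripper": 1, "translation": [0.02, -0.004, 0], "dr": [0, 0, 0]}, {"gripper": 1, "translation": [0, 0, 0], "dr": [0, 0, 0]}]}}

```text
clock: 6.27
eef_pos: [530.9, 52.0, 181.9]
tcp_rot: [-3.141, 0.0, -1.759]
contact_force: [0.2, -0.3, -0.9]
opening: 0.236
```

{"method": "jog_arm", "body": {"deltas": [{"gripper": 1, "translation": [0.02, -0.004, 0], "dr": [0, 0, 0]}, {"gripper": 1, "translation": [0.02, -0.004, 0], "dr": [0, 0, 0]}, {"gripper": 1, "translation": [0.02, -0.004, 0], "dr": [0, 0, 0]}, {"gripper": 1, "translation": [0.02, -0.004, 0], "dr": [0, 0, 0]}, {"gripper": 1, "translation": [0.02, -0.004, 0], "dr": [0, 0, 0]}, {"gripper": 1, "translation": [0, 0, 0], "dr": [0, 0, 0]}]}}

```text
clock: 6.77
eef_pos: [540.8, 50.0, 181.8]
tcp_rot: [-3.141, 0.0, -1.759]
contact_force: [-0.0, -0.0, -0.1]
opening: 0.231
```

{"method": "jog_arm", "body": {"deltas": [{"gripper": 1, "translation": [0.02, -0.004, 0], "dr": [0, 0, 0]}, {"gripper": 1, "translation": [0.02, -0.004, 0], "dr": [0, 0, 0]}, {"gripper": 1, "translation": [0.02, -0.004, 0], "dr": [0, 0, 0]}, {"gripper": 1, "translation": [0.015, -0.003, 0], "dr": [0, 0, 0]}, {"gripper": 1, "translation": [0, 0, 0], "dr": [0, 0, 0]}]}}

```text
clock: 7.18
eef_pos: [548.2, 48.5, 181.8]
tcp_rot: [-3.141, 0.0, -1.759]
contact_force: [0.9, -0.5, -1.1]
opening: 0.235
```

{"method": "jog_arm", "body": {"deltas": [{"gripper": 1, "translation": [0.01, -0.002, 0], "dr": [0, 0, 0]}, {"gripper": 1, "translation": [0.01, -0.002, 0], "dr": [0, 0, 0]}, {"gripper": 1, "translation": [0, 0, 0], "dr": [0, 0, 0]}]}}

```text
clock: 7.43
eef_pos: [550.0, 48.1, 181.8]
tcp_rot: [-3.141, 0.0, -1.759]
contact_force: [0.8, 0.0, -0.3]
opening: 0.234
```

{"method": "jog_arm", "body": {"deltas": [{"gripper": 1, "translation": [0.01, -0.002, 0], "dr": [0, 0, 0]}, {"gripper": 1, "translation": [0, 0, 0], "dr": [0, 0, 0]}]}}

```text
clock: 7.6
eef_pos: [550.5, 48.0, 181.7]
tcp_rot: [3.141, -0.0, -1.759]
contact_force: [-0.7, 0.4, -0.4]
opening: 0.234
```

{"method": "jog_arm", "body": {"deltas": [{"gripper": 1, "translation": [0.01, -0.002, 0], "dr": [0, 0, 0]}, {"gripper": 1, "translation": [0, 0, 0], "dr": [0, 0, 0]}]}}

```text
clock: 7.77
eef_pos: [550.6, 47.9, 181.5]
tcp_rot: [3.139, -0.0, -1.759]
contact_force: [-5.6, 1.5, 2.2]
opening: 0.236
```

{"method": "jog_arm", "body": {"deltas": [{"gripper": 1, "translation": [0.01, -0.002, 0], "dr": [0, 0, 0]}, {"gripper": 1, "translation": [0, 0, 0], "dr": [0, 0, 0]}]}}

```text
clock: 7.93
eef_pos: [550.7, 47.9, 181.3]
tcp_rot: [3.137, -0.0, -1.759]
contact_force: [-7.9, 3.4, 2.9]
opening: 0.233
```

{"method": "jog_arm", "body": {"deltas": [{"gripper": 1, "translation": [0.008, -0.0015, 0], "dr": [0, 0, 0]}, {"gripper": 1, "translation": [0, 0, 0], "dr": [0, 0, 0]}]}}

```text
clock: 8.1
eef_pos: [550.8, 47.8, 181.2]
tcp_rot: [3.135, -0.001, -1.759]
contact_force: [-11.2, 3.2, 5.1]
opening: 0.232
```

{"method": "jog_arm", "body": {"deltas": [{"gripper": 1, "translation": [-0.018, 0.0035, 0], "dr": [0, 0, 0]}, {"gripper": 0, "translation": [0, 0, 0], "dr": [0, 0, 0]}, {"gripper": 0, "translation": [0, 0, 0], "dr": [0, 0, 0]}, {"gripper": 0, "translation": [0, 0, 0], "dr": [0, 0, 0]}, {"gripper": 0, "translation": [0, 0, 0], "dr": [0, 0, 0]}, {"gripper": 0, "translation": [0, 0, 0.1], "dr": [0, 0, 0]}, {"gripper": 0, "translation": [0, 0, 0.2], "dr": [0, 0, 0]}, {"gripper": 0, "translation": [0, 0, 0.3], "dr": [0, 0, 0]}, {"gripper": 0, "translation": [0, 0, 0.3], "dr": [0, 0, 0]}, {"gripper": 0, "translation": [-0.2, 0.04, 0.1], "dr": [0, 0, 0.07]}, {"gripper": 0, "translation": [-0.2, 0.04, 0], "dr": [0, 0, 0.07]}, {"gripper": 0, "translation": [-0.2, 0.04, 0], "dr": [0, 0, 0.07]}], "squeeze": 20}}

```text
clock: 9.1
eef_pos: [492.0, 59.8, 283.7]
tcp_rot: [-3.139, -0.0, -1.424]
contact_force: [0.4, -0.2, -0.5]
opening: 0.501
```

{"method": "jog_arm", "body": {"deltas": [{"gripper": 0.2, "translation": [-0.25, 0.04, 0], "dr": [0, 0, 0.079]}, {"gripper": 0.2, "translation": [0, 0, 0], "dr": [0, 0, 0.079]}, {"gripper": 0.2, "translation": [0, 0, 0], "dr": [0, 0, 0.079]}, {"gripper": 0.2, "translation": [0, 0, 0], "dr": [0, 0, 0.079]}, {"gripper": 0.2, "translation": [0, 0, 0], "dr": [0, 0, 0.079]}, {"gripper": 0.2, "translation": [0, 0, 0], "dr": [0, 0, 0.079]}, {"gripper": 0.2, "translation": [0, 0, 0], "dr": [0, 0, 0.079]}, {"gripper": 0.2, "translation": [0, 0, 0], "dr": [0, 0, 0.079]}, {"gripper": 0.2, "translation": [0, 0, 0], "dr": [0, 0, 0.079]}, {"gripper": 0.2, "translation": [0, 0, 0], "dr": [0, 0, 0.079]}, {"gripper": 0.2, "translation": [0, 0, 0], "dr": [0, 0, 0]}]}}

```text
clock: 10.02
eef_pos: [467.1, 63.7, 282.6]
tcp_rot: [-3.141, -0.001, -0.183]
contact_force: [-0.5, -0.2, 0.6]
opening: 0.401
```

Run:
```python
from h import *
s=r.sense();p=s["eef_pos"];print(s["clock"],p,s["tcp_rot"],s["contact_force"])
a=r.grab_frame("side");b=r.grab_frame("top")
u=np.array([np.cos(-.188),np.sin(-.188),0]);P=np.array([573.3,43.6,160])
for nm,Q in(("tip",P+21*u),("eye",P-41*u-[0,0,5]),("bar",P-110*u)):print(nm,proj("side",Q)[0],proj("top",Q)[0])
# red blobs
for n,im in(("side",a),("top",b)):
    q=im.astype(int);m=((q[...,2]>90)&(q[...,2]>1.8*q[...,1])&(q[...,2]>1.8*q[...,0])).astype(np.uint8)
    N,_,st,ce=cv2.connectedComponentsWithStats(m)
    for i in range(1,N):
        if st[i,4]>3:print(n,st[i,4],ce[i])
k=10;x0,y0=262,190
cv2.imwrite("pics/p3.png",cv2.resize(a[y0:y0+55,x0:x0+75],None,fx=k,fy=k,interpolation=cv2.INTER_CUBIC))
cv2.imwrite("pics/p3top.png",b)
```

```text
10.0167 [467.068  63.712 282.608] [-3.141 -0.001 -0.183] [-0.534 -0.196  0.561]
tip [276.44  210.048] [263.852 174.225]
eye [293.792 220.518] [259.016 199.405]
bar [314.007 229.633] [252.955 227.413]
side 4 [363.25 111.75]
side 14 [346.857 116.786]
side 9 [362.444 115.444]
side 4 [386.25 116.5 ]
side 14 [367.929 122.786]
side 4 [374.25 119.  ]
side 12 [357.667 121.5  ]
side 6 [384.333 121.667]
side 15 [378.267 126.067]
side 24 [390.875 126.958]
side 8 [347.25  127.625]
side 7 [357.286 130.   ]
side 16 [367.375 133.062]
side 16 [377.5  135.75]
side 4 [389.25 137.25]
side 4 [387.25 139.75]
side 19 [360.211 147.947]
side 13 [350.538 149.308]
side 8 [355.375 152.125]
side 9 [351.111 165.222]
side 4 [356.5  165.75]
side 9 [625.111 210.   ]
side 67 [138.03  220.478]
side 70 [410.414 225.157]
side 20 [313.85 232.85]
side 11 [630.636 260.818]
side 4 [635.5  259.25]
side 5 [635.6 263.2]
side 6 [636.667 267.167]
side 55 [ 96.455 275.982]
side 4 [626.   270.75]
side 69 [ 42.71  296.145]
top 58 [385.414 291.793]
top 18 [369.167 302.889]
```

View pics/p3.png

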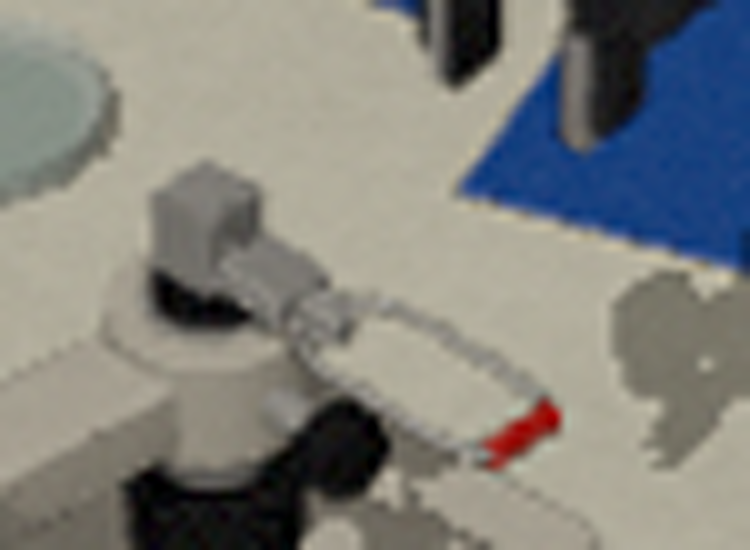

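The pin is through the post with the shoulder up against it, tipped slightly head-down. The ring is folded back, and its red grip is at side (313.9,232.9), i.e. near (465,64,151.5). I'll grip that bar.

{"method": "jog_arm", "body": {"deltas": [{"gripper": 0.2, "translation": [-0.018, 0.005, -0.2], "dr": [0, 0, 0]}, {"gripper": 0.2, "translation": [0, 0, -0.3], "dr": [0, 0, 0]}, {"gripper": 0.2, "translation": [0, 0, -0.3], "dr": [0, 0, 0]}, {"gripper": 0.2, "translation": [0, 0, -0.14], "dr": [0, 0, 0]}, {"gripper": 0.2, "translation": [0, 0, -0.1], "dr": [0, 0, 0]}, {"gripper": 0.2, "translation": [0, 0, -0.1], "dr": [0, 0, 0]}, {"gripper": 0.2, "translation": [0, 0, 0], "dr": [0, 0, 0]}, {"gripper": 0.2, "translation": [0, 0, 0], "dr": [0, 0, 0]}]}}

```text
clock: 10.78
eef_pos: [465.4, 64.3, 168.1]
tcp_rot: [-3.142, -0.0, -0.189]
contact_force: [-0.1, -0.8, -0.6]
opening: 0.404
```

{"method": "jog_arm", "body": {"deltas": [{"gripper": 1, "translation": [0, 0, 0], "dr": [0, 0, 0]}, {"gripper": 1, "translation": [0, 0, 0], "dr": [0, 0, 0]}, {"gripper": 1, "translation": [0, 0, 0], "dr": [0, 0, 0]}, {"gripper": 1, "translation": [0, 0, 0], "dr": [0, 0, 0]}, {"gripper": 1, "translation": [0, 0, 0], "dr": [0, 0, 0]}, {"gripper": 1, "translation": [0, 0, 0], "dr": [0, 0, 0]}], "squeeze": 20}}

```text
clock: 11.28
eef_pos: [465.6, 64.2, 168.2]
tcp_rot: [-3.141, -0.001, -0.188]
contact_force: [1.9, -0.5, 1.6]
opening: 0.085
```

{"method": "jog_arm", "body": {"deltas": [{"gripper": 1, "translation": [0.002, 0, 0.078], "dr": [0, 0, 0]}, {"gripper": 1, "translation": [0.007, -0.002, 0.078], "dr": [0, 0, 0]}, {"gripper": 1, "translation": [0.018, -0.004, 0.076], "dr": [0, 0, 0]}, {"gripper": 1, "translation": [0.026, -0.005, 0.074], "dr": [0, 0, 0]}, {"gripper": 1, "translation": [0.034, -0.006, 0.07], "dr": [0, 0, 0]}, {"gripper": 1, "translation": [0.041, -0.008, 0.066], "dr": [0, 0, 0]}, {"gripper": 1, "translation": [0.048, -0.009, 0.06], "dr": [0, 0, 0]}, {"gripper": 1, "translation": [0.054, -0.01, 0.055], "dr": [0, 0, 0]}, {"gripper": 1, "translation": [0.061, -0.012, 0.048], "dr": [0, 0, 0]}, {"gripper": 1, "translation": [0.066, -0.013, 0.04], "dr": [0, 0, 0]}, {"gripper": 1, "translation": [0.07, -0.013, 0.032], "dr": [0, 0, 0]}, {"gripper": 1, "translation": [0.073, -0.014, 0.025], "dr": [0, 0, 0]}]}}

```text
clock: 12.28
eef_pos: [513.5, 54.1, 240.3]
tcp_rot: [3.14, 0.003, -0.188]
contact_force: [-11.5, -4.1, 23.4]
opening: 0.095
```

{"method": "jog_arm", "body": {"deltas": [{"gripper": 0.5, "translation": [-0.02, 0.004, 0.02], "dr": [0, 0, 0]}, {"gripper": 0.5, "translation": [0, 0, 0], "dr": [0, 0, 0]}, {"gripper": 0.5, "translation": [0, 0, 0], "dr": [0, 0, 0]}, {"gripper": 0.5, "translation": [0, 0, 0], "dr": [0, 0, 0]}]}}

```text
clock: 12.62
eef_pos: [513.1, 55.1, 240.2]
tcp_rot: [-3.141, -0.0, -0.188]
contact_force: [-0.5, -0.1, 0.0]
opening: 0.247
```

Run:
```python
from h import *
s=r.sense();p=s["eef_pos"];print(s["clock"],p,s["tcp_rot"],s["contact_force"],s["opening"])
a=r.grab_frame("side")
u=np.array([np.cos(-.188),np.sin(-.188),0]);P=np.array([573.3,43.6,160])
for f in(90,100,110,120,130):
    f*=np.pi/180;print(proj("side",P+(-41+69*np.cos(f))*u+[0,0,-5+69*np.sin(f)])[0])
k=10;x0,y0=255,175
cv2.imwrite("pics/p4.png",cv2.resize(a[y0:y0+60,x0:x0+75],None,fx=k,fy=k,interpolation=cv2.INTER_CUBIC))
```

```text
12.6167 [513.069  55.075 240.155] [-3.141 -0.    -0.188] [-0.465 -0.138  0.038] 0.24745408118946366
[293.581 200.158]
[297.127 202.241]
[300.591 204.916]
[303.856 208.096]
[306.81  211.677]
```

View pics/p4.png

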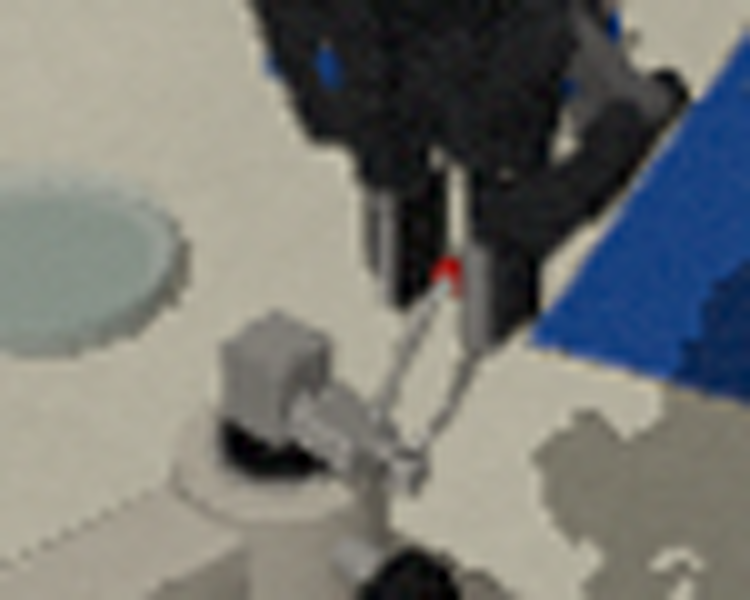

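The ring is standing up, with the grip (side pixel 300,202) loose between the opened fingers and the pin still seated. Next I push it over the top with the fingers as a fork.

{"method": "jog_arm", "body": {"deltas": [{"gripper": 0.5, "translation": [0, 0, -0.05], "dr": [0, 0, 0]}, {"gripper": 0.5, "translation": [0, 0, -0.05], "dr": [0, 0, 0]}, {"gripper": 0.5, "translation": [0.06, -0.0114, 0], "dr": [0, 0, 0]}, {"gripper": 0.5, "translation": [0.06, -0.0114, 0], "dr": [0, 0, 0]}, {"gripper": 0.5, "translation": [0.06, -0.0114, 0], "dr": [0, 0, 0]}, {"gripper": 0.5, "translation": [0.06, -0.0114, 0], "dr": [0, 0, 0]}, {"gripper": 0.5, "translation": [0.06, -0.0114, 0], "dr": [0, 0, 0]}, {"gripper": 0.5, "translation": [0.06, -0.0114, 0], "dr": [0, 0, 0]}, {"gripper": 0.5, "translation": [0.06, -0.0114, 0], "dr": [0, 0, 0]}, {"gripper": 0.5, "translation": [0.06, -0.0114, 0], "dr": [0, 0, 0]}, {"gripper": 0.5, "translation": [0.06, -0.0114, 0], "dr": [0, 0, 0]}, {"gripper": 0.5, "translation": [0.06, -0.0114, 0], "dr": [0, 0, 0]}]}}

```text
clock: 13.67
eef_pos: [573.6, 43.5, 229.9]
tcp_rot: [3.142, 0.0, -0.188]
contact_force: [-1.1, -0.3, 0.4]
opening: 0.25
```

{"method": "jog_arm", "body": {"deltas": [{"gripper": 0.5, "translation": [0.05, -0.0095, -0.04], "dr": [0, 0, 0]}, {"gripper": 0.5, "translation": [0.05, -0.0095, -0.045], "dr": [0, 0, 0]}, {"gripper": 0.5, "translation": [0.05, -0.0095, -0.045], "dr": [0, 0, 0]}, {"gripper": 0.5, "translation": [0.05, -0.0095, -0.045], "dr": [0, 0, 0]}, {"gripper": 0.5, "translation": [0.05, -0.0095, -0.045], "dr": [0, 0, 0]}, {"gripper": 0.5, "translation": [0, 0, 0], "dr": [0, 0, 0]}]}}

```text
clock: 14.17
eef_pos: [598.5, 38.7, 206.8]
tcp_rot: [3.141, 0.001, -0.189]
contact_force: [-0.8, 0.0, -0.1]
opening: 0.249
```

```bash
cat > red.py <<'E'
from h import *
s=r.sense();p=s["eef_pos"];print(s["clock"],p,s["tcp_rot"],s["contact_force"],s["opening"])
u=np.array([np.cos(-.188),np.sin(-.188),0]);P=np.array([573.3,43.6,160])
for f in(60,45,30,20,10,0,-10):
    t=f*np.pi/180;print(f,proj("side",P+(-41+69*np.cos(t))*u+[0,0,-5+69*np.sin(t)])[0],proj("top",P+(-41+69*np.cos(t))*u+[0,0,-5+69*np.sin(t)])[0])
for n in C:
    im=r.grab_frame(n);cv2.imwrite(f"pics/last_{n}.png",im)
    q=im.astype(int);m=((q[...,2]>60)&(q[...,2]>1.8*q[...,1])&(q[...,2]>1.8*q[...,0])).astype(np.uint8)
    N,_,st,ce=cv2.connectedComponentsWithStats(m)
    for i in range(1,N):
        if 230<ce[i][0]<335 and 150<ce[i][1]<250:print(n,st[i,4],ce[i])
E
python3 red.py
```

```text
14.1667 [598.482  38.662 206.751] [ 3.141  0.001 -0.189] [-0.788  0.022 -0.137] 0.24917457779856034
60 [283.622 197.958] [258.823 180.467]
45 [279.663 199.194] [260.642 175.476]
30 [276.743 201.85 ] [262.288 172.326]
20 [275.458 204.303] [263.231 171.324]
10 [274.736 207.208] [264.021 171.201]
0 [274.588 210.472] [264.641 171.928]
-10 [275.008 213.998] [265.078 173.451]
side 3 [274.667 202.667]
```

{"method": "jog_arm", "body": {"deltas": [{"gripper": 0.5, "translation": [-0.02, 0.004, 0.05], "dr": [0, 0, 0]}, {"gripper": 0.5, "translation": [0, 0, 0.15], "dr": [0, 0, 0]}, {"gripper": 1, "translation": [0.073, -0.014, 0.15], "dr": [0, 0, 0]}, {"gripper": 1, "translation": [0, 0, 0], "dr": [0, 0, 0]}, {"gripper": 1, "translation": [0, 0, 0], "dr": [0, 0, 0]}, {"gripper": 1, "translation": [0, 0, 0], "dr": [0, 0, 0]}, {"gripper": 1, "translation": [0, 0, -0.07], "dr": [0, 0, 0]}, {"gripper": 1, "translation": [0, 0, -0.07], "dr": [0, 0, 0]}, {"gripper": 1, "translation": [0, 0, -0.07], "dr": [0, 0, 0]}, {"gripper": 1, "translation": [0, 0, -0.07], "dr": [0, 0, 0]}, {"gripper": 1, "translation": [0, 0, -0.07], "dr": [0, 0, 0]}, {"gripper": 1, "translation": [0, 0, -0.05], "dr": [0, 0, 0]}]}}

```text
clock: 15.27
eef_pos: [603.0, 37.9, 201.6]
tcp_rot: [3.141, 0.001, -0.188]
contact_force: [0.6, 0.4, 0.6]
opening: -0.0
```

{"method": "jog_arm", "body": {"deltas": [{"gripper": 1, "translation": [0, 0, -0.03], "dr": [0, 0, 0]}, {"gripper": 1, "translation": [0, 0, -0.03], "dr": [0, 0, 0]}, {"gripper": 1, "translation": [0, 0, -0.02], "dr": [0, 0, 0]}, {"gripper": 1, "translation": [0, 0, 0], "dr": [0, 0, 0]}]}}

```text
clock: 15.6
eef_pos: [603.2, 37.9, 194.7]
tcp_rot: [3.142, 0.0, -0.188]
contact_force: [0.3, -0.0, -0.3]
opening: -0.001
```

{"method": "jog_arm", "body": {"deltas": [{"gripper": 1, "translation": [0, 0, -0.02], "dr": [0, 0, 0]}, {"gripper": 1, "translation": [0, 0, 0], "dr": [0, 0, 0]}]}}

```text
clock: 15.77
eef_pos: [603.4, 37.9, 192.9]
tcp_rot: [-3.142, -0.0, -0.188]
contact_force: [0.5, 0.7, -0.1]
opening: -0.002
```

{"method": "jog_arm", "body": {"deltas": [{"gripper": 1, "translation": [0, 0, -0.02], "dr": [0, 0, 0]}, {"gripper": 1, "translation": [0, 0, 0], "dr": [0, 0, 0]}]}}

```text
clock: 15.93
eef_pos: [603.3, 37.9, 190.8]
tcp_rot: [-3.142, 0.0, -0.188]
contact_force: [-0.3, -0.4, -0.0]
opening: 0.001
```

{"method": "jog_arm", "body": {"deltas": [{"gripper": 1, "translation": [0, 0, -0.015], "dr": [0, 0, 0]}, {"gripper": 1, "translation": [0, 0, 0], "dr": [0, 0, 0]}]}}

```text
clock: 16.1
eef_pos: [603.3, 37.9, 189.3]
tcp_rot: [3.142, 0.0, -0.188]
contact_force: [0.8, 0.3, -0.3]
opening: 0.003
```

{"method": "jog_arm", "body": {"deltas": [{"gripper": 1, "translation": [0, 0, -0.015], "dr": [0, 0, 0]}, {"gripper": 1, "translation": [0, 0, 0], "dr": [0, 0, 0]}]}}

```text
clock: 16.27
eef_pos: [603.3, 37.9, 187.8]
tcp_rot: [-3.142, 0.0, -0.188]
contact_force: [0.5, 0.0, 0.3]
opening: -0.003
```

{"method": "jog_arm", "body": {"deltas": [{"gripper": 1, "translation": [0, 0, -0.015], "dr": [0, 0, 0]}, {"gripper": 1, "translation": [0, 0, 0], "dr": [0, 0, 0]}]}}

```text
clock: 16.43
eef_pos: [603.3, 37.9, 186.3]
tcp_rot: [-3.141, 0.0, -0.188]
contact_force: [-0.2, -0.7, 0.2]
opening: 0.001
```

```bash
python3 red.py; python3 -c "
import cv2
a=cv2.imread('pics/last_side.png');cv2.imwrite('pics/p5.png',cv2.resize(a[175:230,250:325],None,fx=10,fy=10,interpolation=2))"
```

```text
16.4333 [603.342  37.94  186.334] [-3.141  0.    -0.188] [-0.188 -0.668  0.192] 0.000952289794915396
60 [283.622 197.958] [258.823 180.467]
45 [279.663 199.194] [260.642 175.476]
30 [276.743 201.85 ] [262.288 172.326]
20 [275.458 204.303] [263.231 171.324]
10 [274.736 207.208] [264.021 171.201]
0 [274.588 210.472] [264.641 171.928]
-10 [275.008 213.998] [265.078 173.451]
side 6 [273.833 211.   ]
```

View pics/p5.png

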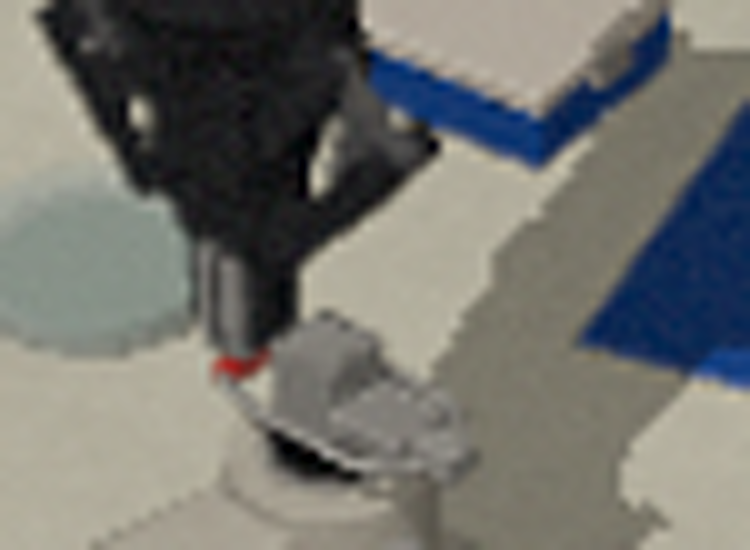

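{"method": "jog_arm", "body": {"deltas": [{"gripper": 1, "translation": [0, 0, -0.015], "dr": [0, 0, 0]}, {"gripper": 1, "translation": [0, 0, 0], "dr": [0, 0, 0]}]}}

```text
clock: 16.7
eef_pos: [603.5, 38.0, 185.0]
tcp_rot: [-3.141, -0.0, -0.189]
contact_force: [0.0, 0.4, 2.8]
opening: -0.003
```

{"method": "jog_arm", "body": {"deltas": [{"gripper": 1, "translation": [0, 0, -0.015], "dr": [0, 0, 0]}, {"gripper": 1, "translation": [0, 0, 0], "dr": [0, 0, 0]}]}}

```text
clock: 16.87
eef_pos: [603.7, 38.2, 184.0]
tcp_rot: [-3.141, -0.001, -0.188]
contact_force: [-2.1, 2.0, 7.7]
opening: -0.003
```

{"method": "jog_arm", "body": {"deltas": [{"gripper": 1, "translation": [0, 0, -0.01], "dr": [0, 0, 0]}, {"gripper": 1, "translation": [0, 0, 0], "dr": [0, 0, 0]}]}}

```text
clock: 17.03
eef_pos: [603.7, 38.2, 183.3]
tcp_rot: [-3.141, -0.001, -0.188]
contact_force: [-2.5, 1.4, 9.2]
opening: 0.001
```

{"method": "jog_arm", "body": {"deltas": [{"gripper": 1, "translation": [0, 0, 0.03], "dr": [0, 0, 0]}, {"gripper": 1, "translation": [0, 0, 0.1], "dr": [0, 0, 0]}, {"gripper": 1, "translation": [0, 0, 0.3], "dr": [0, 0, 0]}, {"gripper": 1, "translation": [0, 0, 0.3], "dr": [0, 0, 0]}, {"gripper": 1, "translation": [0, -0.2, 0.3], "dr": [0, 0, 0]}, {"gripper": 1, "translation": [-0.1, -0.35, 0], "dr": [0, 0, 0]}, {"gripper": 1, "translation": [-0.1, -0.35, 0], "dr": [0, 0, 0]}, {"gripper": 1, "translation": [-0.1, -0.35, 0], "dr": [0, 0, 0]}, {"gripper": 1, "translation": [-0.1, -0.35, 0], "dr": [0, 0, 0]}, {"gripper": 1, "translation": [-0.1, -0.35, 0], "dr": [0, 0, 0]}, {"gripper": 1, "translation": [0, -0.2, 0], "dr": [0, 0, 0]}, {"gripper": 1, "translation": [0, 0, 0], "dr": [0, 0, 0]}]}}

```text
clock: 18.03
eef_pos: [552.6, -180.9, 286.0]
tcp_rot: [3.14, -0.001, -0.192]
contact_force: [-0.0, 0.2, -0.3]
opening: 0.0
```

```bash
python3 red.py
python3 - <<'E'
from h import *
f=lambda im,x,y,w,h,k:cv2.resize(im[y:y+h,x:x+w],None,fx=k,fy=k,interpolation=cv2.INTER_CUBIC)
a=cv2.imread('pics/last_side.png');b=cv2.imread('pics/last_top.png')
o=np.zeros((600,800,3),np.uint8)
o[:360,:480]=f(a,262,195,40,30,12);o[:360,490:800]=np.clip(f(b,248,162,31,36,10)*1.5,0,255)
o[370:600,:368]=f(a,0,0,640,400,.575);o[370:600,400:768]=f(b,0,0,640,400,.575)
cv2.imwrite('pics/p6.png',o)
u=np.array([np.cos(-.188),np.sin(-.188),0]);P=np.array([573.3,43.6,160])
for z in(-.12,0,.12):
  for nm,s_ in(("should",-11),("head",-23),("eye",-41),("tip",21)):print(z,nm,proj("side",P+s_*u+[0,0,z*s_])[0])
E
```

```text
18.0333 [ 552.616 -180.921  286.018] [ 3.14  -0.001 -0.192] [-0.038  0.197 -0.283] 0.0004777019852984088
60 [283.622 197.958] [258.823 180.467]
45 [279.663 199.194] [260.642 175.476]
30 [276.743 201.85 ] [262.288 172.326]
20 [275.458 204.303] [263.231 171.324]
10 [274.736 207.208] [264.021 171.201]
0 [274.588 210.472] [264.641 171.928]
-10 [275.008 213.998] [265.078 173.451]
side 16 [275.    208.375]
top 24 [265.  171.5]
-0.12 should [285.283 214.285]
-0.12 head [288.649 215.629]
-0.12 eye [293.762 217.671]
-0.12 tip [276.467 210.765]
0 should [285.292 214.663]
0 head [288.664 216.421]
0 eye [293.777 219.086]
0 tip [276.44  210.048]
0.12 should [285.301 215.04 ]
0.12 head [288.679 217.21 ]
0.12 eye [293.791 220.495]
0.12 tip [276.413 209.329]
```

View pics/p6.png

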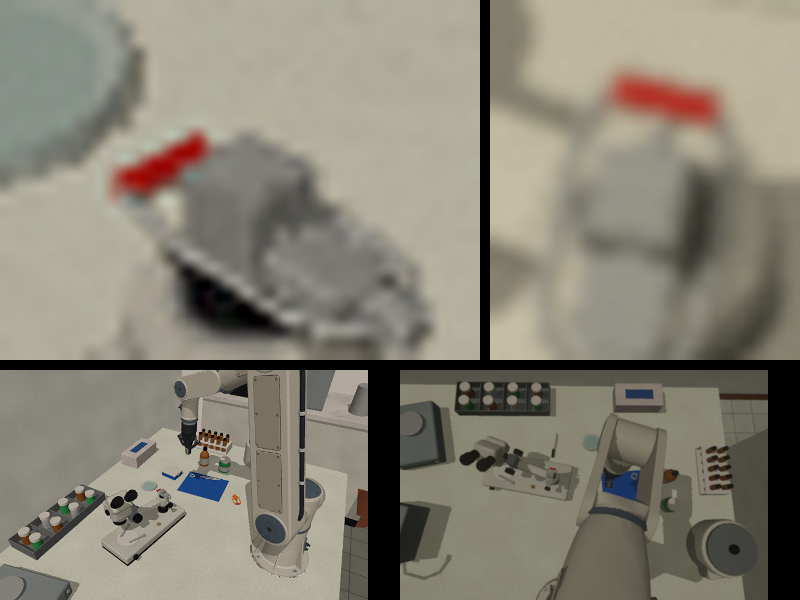

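The pin is through and the ring lies round the post, grip beyond the tip at top (265,171.5) and side (275,208.4). Nothing else looks moved. The pixels only fix the seating to about 1 mm, so I'll press lightly on the lug from behind to make sure it is home.

{"method": "jog_arm", "body": {"deltas": [{"gripper": 1, "translation": [-0.09, 0.34, 0], "dr": [0, 0, 0]}, {"gripper": 1, "translation": [-0.09, 0.34, 0], "dr": [0, 0, 0]}, {"gripper": 1, "translation": [-0.09, 0.34, 0], "dr": [0, 0, 0]}, {"gripper": 1, "translation": [-0.09, 0.34, 0], "dr": [0, 0, 0]}, {"gripper": 1, "translation": [-0.09, 0.34, 0], "dr": [0, 0, 0]}, {"gripper": 1, "translation": [-0.09, 0.34, 0], "dr": [0, 0, 0]}, {"gripper": 1, "translation": [-0.09, 0.34, 0], "dr": [0, 0, 0]}, {"gripper": 1, "translation": [0, 0.02, -0.3], "dr": [0, 0, 0]}, {"gripper": 1, "translation": [0, 0, -0.3], "dr": [0, 0, 0]}, {"gripper": 1, "translation": [0, 0, -0.3], "dr": [0, 0, 0]}, {"gripper": 1, "translation": [0, 0, -0.23], "dr": [0, 0, 0]}, {"gripper": 1, "translation": [0, 0, 0], "dr": [0, 0, 0]}]}}

```text
clock: 19.13
eef_pos: [487.2, 63.9, 168.7]
tcp_rot: [3.14, 0.007, -0.186]
contact_force: [-1.0, 0.2, -0.2]
opening: -0.003
```

{"method": "jog_arm", "body": {"deltas": [{"gripper": 1, "translation": [0.03, -0.006, 0], "dr": [0, 0, 0]}, {"gripper": 1, "translation": [0.03, -0.006, 0], "dr": [0, 0, 0]}, {"gripper": 1, "translation": [0.03, -0.006, 0], "dr": [0, 0, 0]}, {"gripper": 1, "translation": [0.03, -0.006, 0], "dr": [0, 0, 0]}, {"gripper": 1, "translation": [0, 0, 0], "dr": [0, 0, 0]}]}}

```text
clock: 19.55
eef_pos: [503.8, 60.5, 173.7]
tcp_rot: [-3.141, -0.003, -0.189]
contact_force: [-0.5, -0.6, 0.6]
opening: -0.004
```

{"method": "jog_arm", "body": {"deltas": [{"gripper": 1, "translation": [0, -0.035, 0], "dr": [0, 0, 0]}, {"gripper": 1, "translation": [0.02, -0.004, 0], "dr": [0, 0, 0]}, {"gripper": 1, "translation": [0.02, -0.004, 0], "dr": [0, 0, 0]}, {"gripper": 1, "translation": [0, 0, 0], "dr": [0, 0, 0]}]}}

```text
clock: 19.88
eef_pos: [506.8, 56.0, 172.6]
tcp_rot: [-3.141, -0.0, -0.189]
contact_force: [0.2, -0.7, -0.2]
opening: -0.002
```

{"method": "jog_arm", "body": {"deltas": [{"gripper": 1, "translation": [0.015, -0.003, 0], "dr": [0, 0, 0]}, {"gripper": 1, "translation": [0.015, -0.003, 0], "dr": [0, 0, 0]}, {"gripper": 1, "translation": [0, 0, 0], "dr": [0, 0, 0]}]}}

```text
clock: 20.13
eef_pos: [509.6, 55.6, 172.5]
tcp_rot: [-3.142, -0.0, -0.188]
contact_force: [-0.1, 0.2, 0.0]
opening: 0.001
```

{"method": "jog_arm", "body": {"deltas": [{"gripper": 1, "translation": [0.015, -0.003, 0], "dr": [0, 0, 0]}, {"gripper": 1, "translation": [0, 0, 0], "dr": [0, 0, 0]}]}}

```text
clock: 20.3
eef_pos: [511.1, 55.3, 172.5]
tcp_rot: [-3.142, -0.0, -0.188]
contact_force: [0.4, -0.1, -0.3]
opening: 0.001
```

{"method": "jog_arm", "body": {"deltas": [{"gripper": 1, "translation": [0.01, -0.002, 0], "dr": [0, 0, 0]}, {"gripper": 1, "translation": [0.01, -0.002, 0], "dr": [0, 0, 0]}, {"gripper": 1, "translation": [0, 0, 0], "dr": [0, 0, 0]}]}}

```text
clock: 20.55
eef_pos: [512.4, 54.9, 172.3]
tcp_rot: [3.141, 0.001, -0.188]
contact_force: [-1.7, 1.0, -0.4]
opening: 0.002
```

{"method": "jog_arm", "body": {"deltas": [{"gripper": 1, "translation": [0.01, -0.002, 0], "dr": [0, 0, 0]}, {"gripper": 1, "translation": [0, 0, 0], "dr": [0, 0, 0]}]}}

```text
clock: 20.72
eef_pos: [512.7, 54.7, 172.1]
tcp_rot: [3.141, 0.003, -0.188]
contact_force: [-4.9, 1.0, 0.5]
opening: -0.004
```

{"method": "jog_arm", "body": {"deltas": [{"gripper": 1, "translation": [0.01, -0.002, 0], "dr": [0, 0, 0]}, {"gripper": 1, "translation": [0, 0, 0], "dr": [0, 0, 0]}]}}

```text
clock: 20.88
eef_pos: [512.9, 54.6, 171.8]
tcp_rot: [3.141, 0.004, -0.189]
contact_force: [-6.9, 2.6, 2.2]
opening: -0.004
```

{"method": "jog_arm", "body": {"deltas": [{"gripper": 1, "translation": [0.01, -0.002, 0], "dr": [0, 0, 0]}, {"gripper": 1, "translation": [0, 0, 0], "dr": [0, 0, 0]}]}}

```text
clock: 21.05
eef_pos: [513.1, 54.5, 171.6]
tcp_rot: [3.141, 0.006, -0.189]
contact_force: [-9.4, 3.7, 1.4]
opening: -0.002
```

{"method": "jog_arm", "body": {"deltas": [{"gripper": 1, "translation": [-0.05, 0.01, 0], "dr": [0, 0, 0]}, {"gripper": 1, "translation": [-0.2, 0.04, 0], "dr": [0, 0, 0]}, {"gripper": 1, "translation": [-0.1, 0, 0.3], "dr": [0, 0, 0]}, {"gripper": 1, "translation": [0, -0.1, 0.3], "dr": [0, 0, 0]}, {"gripper": 1, "translation": [0, -0.3, 0.3], "dr": [0, 0, 0]}, {"gripper": 1, "translation": [0, -0.35, 0], "dr": [0, 0, 0]}, {"gripper": 1, "translation": [0, -0.35, 0], "dr": [0, 0, 0]}, {"gripper": 1, "translation": [0, -0.35, 0], "dr": [0, 0, 0]}, {"gripper": 1, "translation": [0, -0.35, 0], "dr": [0, 0, 0]}, {"gripper": 1, "translation": [0, -0.1, 0], "dr": [0, 0, 0]}, {"gripper": 1, "translation": [0, 0, 0], "dr": [0, 0, 0]}]}}

```text
clock: 21.97
eef_pos: [481.1, -132.5, 262.2]
tcp_rot: [3.141, -0.001, -0.192]
contact_force: [-0.0, 0.7, 0.3]
opening: 0.006
```

```bash
cp pics/last_side.png pics/prev_side.png; cp pics/last_top.png pics/prev_top.png; python3 red.py | grep -v '^[0-9-]* \['
python3 - <<'E'
from h import *
f=lambda n,x:cv2.imread(f"pics/{n}_{x}.png").astype(int)
for x,(a,b,c,d) in(("side",(195,225,262,302)),("top",(162,200,248,280))):
    D=np.abs(f("last",x)-f("prev",x))[a:b,c:d].sum(2);print(x,D.mean(),D.max())
u=np.array([np.cos(-.188),np.sin(-.188),0])
t,e=tri(np.array([275,208.4]),np.array([265,171.5]));print("bar",t,e,"s",(t-[573.3,43.6,160])@u)
E
```

```text
21.9667 [ 481.135 -132.527  262.187] [ 3.141 -0.001 -0.192] [-0.039  0.718  0.328] 0.006118278430549186
side 17 [275.118 208.235]
top 24 [265.25  171.333]
side 8.7375 155
top 13.204769736842104 39
bar [600.285  36.789 161.421] [-0.029 -0.009  0.009  0.025] s 27.782425158309174
```

```bash
python3 -c "
from rig import r
print(r.sign_off())"
```

```text
the job is handed in; nothing more can be done
None
```

The linchpin is through the post with its shoulder against the side. Its ring has been swung over the top and pressed down to its stop beyond the pin's tip. I handed the job in at about 22 s of the 69 s allowed, with the robot clear of everything.

- **Pin home:** inserting it met a firm stop at 11 N, within 1 mm of the computed home position. I pushed on the lug again at the end and it stopped firm at about 9 N, having moved less than 1 mm.
- **Ring down:** it met a firm stop at about 9 N. The red grip measures 27.8 mm beyond the post's axis at a height of 161 mm; I expected 28 mm and 160–163 mm.
- **Rest of the bench:** the wide pictures before the last push showed nothing else visibly moved. In the top view the robot arm hid part of the mat.
- **One disagreement:** while I was lifting the ring, the force rose to about 24 N because the grip's true path differed from mine. I opened the fingers straight away and pushed the ring over loosely instead; the pin stayed in.
- **Not checked by eye:** I had used all 12 picture views, so after the last push I checked only by measurement. The grip was within 0.3 pixel of where it had been.

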